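Heft three caddies and put the full one on the tea tray

TASK

One of the three closed caddies is full and the other two are nearly empty: working from the robot's left to its right, lift each one a good few centimetres clear of the counter to feel its weight, and put it back where it stood before lifting the next. Then stand the full one in the middle of the free space on the tea tray, its long side along the tray's short side (square to the tray), and leave the two light ones in their places. Keep the caddies upright, set them down gently, and leave everything else alone.

Things in the scene. Friction and masses are not known exactly. Their poses are not given: they have to be found in the camera images.
- caddy_left_centre (a point): Centre (55 mm up) of the left caddy: first in the row, on the robot's left (+y). One of three identical closed dark-grey steel boxes with a fast lid and small blank labels, 100 mm long (x), 58 mm wide (y, grip this way), 110 mm tall (z up), standing on the counter. One of the three, any of them, is full, 0.55 to 0.75 kg; the others are nearly empty, 0.2 to 0.3 kg.
- caddy_middle_centre (a point): Centre (55 mm up) of the middle caddy: second in the row, between the other two. One of three identical closed dark-grey steel boxes with a fast lid and small blank labels, 100 mm long (x), 58 mm wide (y, grip this way), 110 mm tall (z up), standing on the counter. One of the three, any of them, is full, 0.55 to 0.75 kg; the others are nearly empty, 0.2 to 0.3 kg.
- caddy_right_centre (a point): Centre (55 mm up) of the right caddy: third in the row, on the robot's right (-y), nearest the tray. One of three identical closed dark-grey steel boxes with a fast lid and small blank labels, 100 mm long (x), 58 mm wide (y, grip this way), 110 mm tall (z up), standing on the counter. One of the three, any of them, is full, 0.55 to 0.75 kg; the others are nearly empty, 0.2 to 0.3 kg.
- tray: Brown wooden tea tray fixed on the counter to the robot's right, 300 mm (its x, away from the robot) by 360 mm (its y, towards the caddies), floor 6 mm thick, rim 22 mm high and 8 mm thick all round. Origin at the centre of its underside; x and y run along its edges, z up. Its steel handle is on the -y end.
- tray_space (a point): The middle, on the tray's floor (6 mm above the counter), of the one free space on the tray: x and y run along the tray's edges. The space lies at the tray's +y end, behind the milk jug and beside the teapot, about 200 mm long (x) by 190 mm (y); the point is 42 mm in x and 82 mm in y from the tray's centre.
- teapot: White china teapot standing on the tray at its -y end, 130 mm wide, 200 mm over spout and handle, 126 mm tall; origin at the centre of its underside. Leave it alone.
- milk_jug: Small steel milk jug on the tray's near +y corner, 68 mm across, 78 mm tall, handle on its -x side; origin at the centre of its underside. Leave it alone.
- cup_stack: Three white cups stacked, on the tray's near -y corner, 68 mm across, 94 mm tall; origin at the centre of the underside. Leave it alone.
- mug: Blue mug on the counter beyond the caddies, 80 mm across, 92 mm tall; origin at the centre of its underside. Leave it alone.
- glass_jar: Glass jar with steel lid beyond the caddies, 106 mm across, 124 mm tall; origin at the centre of its underside. Leave it alone.
- spatula: Kitchen spatula lying flat on the counter beyond the right caddy, 260 mm long. Leave it alone.

How it is judged (in metres and radians):
On the way, in this order (a step that is already met when the one before it is completed fails the run):
1. the left caddy is lifted at least 20 mm clear of the counter while the other two stand within 40 mm of where they started (height (world z) of caddy_left_centre above 0.075 m and contact force between caddy_left and table below 0.1 N and distance of each of caddy_middle_centre, caddy_right_centre from where it was at the start of the episode below 0.04 m and height (world z) of each of caddy_middle_centre, caddy_right_centre below 0.06 m), for 0.2 s.
2. the middle caddy is lifted at least 20 mm clear of the counter while the other two stand within 40 mm of where they started (height (world z) of caddy_middle_centre above 0.075 m and contact force between caddy_middle and table below 0.1 N and distance of each of caddy_left_centre, caddy_right_centre from where it was at the start of the episode below 0.04 m and height (world z) of each of caddy_left_centre, caddy_right_centre below 0.06 m), for 0.2 s.
3. the right caddy is lifted at least 20 mm clear of the counter while the other two stand within 40 mm of where they started (height (world z) of caddy_right_centre above 0.075 m and contact force between caddy_right and table below 0.1 N and distance of each of caddy_left_centre, caddy_middle_centre from where it was at the start of the episode below 0.04 m and height (world z) of each of caddy_left_centre, caddy_middle_centre below 0.06 m), for 0.2 s.
At the end, for the whole second after the job is handed in: The full caddy (pressing over 4.2 N) stands flat at rest on the tray floor, centre within 40 mm of the free space's middle along each tray axis, long side within 0.22 rad of the tray's x; the two light ones stand upright, at rest, within 40 mm of where they started (((contact force between caddy_left and tray above 4.2 N and x of caddy_left_centre in the frame of tray_space between -0.04 and 0.04 m and y of caddy_left_centre in the frame of tray_space between -0.04 and 0.04 m and z of caddy_left_centre in the frame of tray_space between 0.05 and 0.06 m and angle between each of caddy_left_centre, caddy_middle_centre, caddy_right_centre's own z axis and vertical below 0.06 rad and angle between the x axis of caddy_left_centre and the x axis of tray, either way round below 0.22 rad and linear speed of each of caddy_left, caddy_middle, caddy_right below 0.02 m/s and distance of each of caddy_middle_centre, caddy_right_centre from where it was at the start of the episode below 0.04 m and height (world z) of each of caddy_middle_centre, caddy_right_centre below 0.06 m) or (contact force between caddy_middle and tray above 4.2 N and x of caddy_middle_centre in the frame of tray_space between -0.04 and 0.04 m and y of caddy_middle_centre in the frame of tray_space between -0.04 and 0.04 m and z of caddy_middle_centre in the frame of tray_space between 0.05 and 0.06 m and angle between each of caddy_middle_centre, caddy_left_centre, caddy_right_centre's own z axis and vertical below 0.06 rad and angle between the x axis of caddy_middle_centre and the x axis of tray, either way round below 0.22 rad and linear speed of each of caddy_middle, caddy_left, caddy_right below 0.02 m/s and distance of each of caddy_left_centre, caddy_right_centre from where it was at the start of the episode below 0.04 m and height (world z) of each of caddy_left_centre, caddy_right_centre below 0.06 m) or (contact force between caddy_right and tray above 4.2 N and x of caddy_right_centre in the frame of tray_space between -0.04 and 0.04 m and y of caddy_right_centre in the frame of tray_space between -0.04 and 0.04 m and z of caddy_right_centre in the frame of tray_space between 0.05 and 0.06 m and angle between each of caddy_right_centre, caddy_left_centre, caddy_middle_centre's own z axis and vertical below 0.06 rad and angle between the x axis of caddy_right_centre and the x axis of tray, either way round below 0.22 rad and linear speed of each of caddy_right, caddy_left, caddy_middle below 0.02 m/s and distance of each of caddy_left_centre, caddy_middle_centre from where it was at the start of the episode below 0.04 m and height (world z) of each of caddy_left_centre, caddy_middle_centre below 0.06 m))); the robot touches nothing.
It fails at once if a caddy is tipped by more than 30 degrees (angle between any of caddy_left_centre, caddy_middle_centre, caddy_right_centre's own z axis and vertical above 0.52 rad).
It fails at once if a caddy is dropped or thrown down: moving at more than 0.6 m/s close to the counter or the tray ((height (world z) of caddy_left_centre below 0.1 m and linear speed of caddy_left above 0.6 m/s) or (height (world z) of caddy_middle_centre below 0.1 m and linear speed of caddy_middle above 0.6 m/s) or (height (world z) of caddy_right_centre below 0.1 m and linear speed of caddy_right above 0.6 m/s)).
It fails at once if a bystander (teapot, milk jug, cups, mug, jar, spatula) is shifted or knocked over: moved by more than 20 mm (distance of any of teapot, milk_jug, cup_stack, mug, glass_jar, spatula from where it was at the start of the episode above 0.02 m or angle between any of teapot, milk_jug, cup_stack, mug, glass_jar, spatula's own z axis and vertical above 0.5 rad).
It also fails if it takes over 70 s, if anything falls off the work surface, if the arm or the gripper's body presses on something with over 40 N, if the wrist force passes 120 N, or if a joint passes its speed limit or range.

ROBOT

A 6-joint arm with a two-finger parallel gripper is mounted at the origin on the work surface. World frame = base frame: x ahead of the robot, y to its left, z up, the work surface at z = 0. Lengths are in mm, angles in rad, forces in N, time in s.
With the tool pointing down it reaches from about 350 to 875 mm from the base axis. Payload 4.2 kg.
Tool frame: the origin (TCP) lies midway between the tips of the shut fingers; the grasp point (between the pads) lies 19 mm behind it; z points along the fingers, y is the direction in which the jaws open and shut (so a half turn about z gives the same grasp; the last joint's range is limited). The gripper opens to 85 mm and grips with 20 to 120 N. Pads are 22 mm wide; open, the fingers measure 114 mm over their backs; the gripper's body (76 mm by 85 mm) begins 54 mm behind the grasp point. The pads swing forward as they close: fully open they stand 13 mm farther back than shut.
Start: joints at [1.517, 0.385, 0.008, 0, -1.194, -0.259], TCP at [192.295, 594.661, 231.312] pointing down, gripper open.
Joint ranges: [-3.14, 3.14], [-1.21, 2.06], [-1.07, 1.41], [-3.16, 2.05], [-2.99, -0.16], [-3.1, 3.1]. Speed limits (rad/s): [2.79, 2.79, 3.14, 3.14, 3.14, 3.14].

INTERFACE

Orientations are given as a unit quaternion [x, y, z, w].
In Python, from bench import read_state, get_image, job_done, search_frame, regions_of gives the robot as it stands.
- The arm moves only by the tool servo_tool, never from a script. Its arguments are lists of equal length, an entry for each row: "turn": the turn, a rotation vector about the world's x, y, z in rad, a list of three; "dp": the shift along the world's x, y, z in m, a list of three; "fingers": the finger opening in m, from 0 to 0.0854. In form: {"turn": [[rx, ry, rz], ...], "dp": [[tx, ty, tz], ...], "fingers": [fingers, ...]}. A call has exactly 5 rows; each row shifts and turns the pose as measured when the row begins; what a row does not reach is not made up. A row lasts 1/8 s, in which the tool goes at most 62.5 mm and 10.7 degrees, less where a joint would pass 70% of its speed; a pose out of reach is approached as far as the arm can. A call is refused whole if a number of a shift passes 0.0625 or a number of a turn 0.188, either way. A call with a gripper value outside its range is refused whole. The fingers move at their own pace and stop on an object; the grip force is fixed at half the most. Time passes only in rows, so rows that do not move let the fingers close, or fill a call up. It gives the time, the measured TCP pose, the force and the opening at its end, in the units of the state.
- read_state(): the state, without advancing time (a new reading comes with each control period).
- get_image(name): name is "scene" or "top"; returns a dict with "img" (420x560x3 uint8, red, green, blue), "vfov" (degrees; the focal length in pixels is half the picture's height over the tangent of half this angle, whatever the lens; pixels are square), "cx", "cy" (the principal point, pixels), "k1" (the pictures are not rectified: a ray, as slopes to the right and down, at radius r is drawn at 1 + k1 r^2 times it, then the intrinsics apply), "world_from_camera" (4x4, takes a point from camera to world coordinates). Camera axes: x right, y down, z forward; pixel columns grow to the right and rows downward; lengths in mm; the calibration is good to about 2 mm. A picture is of the moment at which its call begins. There is no depth.
- job_done(): hands the job in, once; it reports no verdict.
Trained networks look in the newest picture that a camera, given by its name, has taken for a name from the list of things; names that differ only in an ending like _2 or _b are one class to them, and where a whole thing is asked for, a point or a joint stands for the part that bears it (a point fixed in the world has none). Each returns a list of dicts, best first, with "score" (0 to 1); they miss things now and then, are a little off and sometimes report something else, mostly with a low value. They report only what shows in the picture. A call takes as long as a camera call.
- search_frame(query, camera): "box" ([left, top, width, height] in pixels, round what is visible of it).
- regions_of(query, camera): "region" (420x560 bool, what is visible of it) and "box" ([left, top, width, height] in pixels, round what is visible of it).
The state is a dict: "clock": time; "joints": joint angles; "joint_vel": joint speeds; "joint_efforts": joint torques, N m; "position": TCP position; "ee_rot": TCP orientation; "contact_force": force on the tool from outside, world axes, zero at the start; "wrist_torque": the same for the moment, N m; "gripper_width": finger opening in mm.
Only numpy, scipy, OpenCV 4.12 (cv2) and the standard library are available. Lean on these libraries where they do the work, as an engineer would, in place of code of your own. Each camera call takes 0.05 s, during which the arm holds its last target. There are 200 camera calls.

## Working session

There is one attempt and no reset: what is moved stays moved. The work goes in short steps, Python scripts to look and compute and a tool call to move; the robot and the scene stay as the last step left them, time stands still between calls to the robot, and variables do not carry over. Pictures are saved under pics/ and viewed, about 8 in all and at most 12, crops included, and the job is handed in when it is done.

Besides the shell and the picture viewer there is one more tool, called after ">>>" as name(argument=value, ...) on one line, values as JSON. servo_tool: Moves the arm, as the interface text tells. Its arguments: {"type":"object","properties":{"turn":{"type":"array","items":{"type":"array","items":{"type":"number"}}},"dp":{"type":"array","items":{"type":"array","items":{"type":"number"}}},"fingers":{"type":"array","items":{"type":"number"}}},"required":["turn","dp","fingers"]}

```bash
mkdir -p pics; cat > h.py <<'E'
import numpy as np,cv2
from bench import *
def ray(d,u,v):
    f=d["img"].shape[0]/2/np.tan(np.radians(d["vfov"])/2)
    K=np.array([[f,0,d["cx"]],[0,f,d["cy"]],[0,0,1.]])
    # iterate k1
    x,y=(u-d["cx"])/f,(v-d["cy"])/f
    a,b=x,y
    for _ in range(30):
        s=1+d["k1"]*(a*a+b*b);a,b=x/s,y/s
    T=np.array(d["world_from_camera"]);return T[:3,3],T[:3,:3]@np.array([a,b,1.])
def at(d,u,v,z):
    o,r=ray(d,u,v);return (o+r*(z-o[2])/r[2])[:3]
def proj(d,P):
    T=np.array(d["world_from_camera"]);f=d["img"].shape[0]/2/np.tan(np.radians(d["vfov"])/2)
    c=(np.asarray(P,float)-T[:3,3])@T[:3,:3];a=c[...,:2]/c[...,2:]
    a=a*(1+d["k1"]*(a**2).sum(-1,keepdims=True));return a*f+[d["cx"],d["cy"]]
def save(d,n): cv2.imwrite("pics/"+n+".png",d["img"][:,:,::-1])
E
python3 - <<'E'
from h import *
for c in("scene","top"):
    d=get_image(c);save(d,c+"0");T=np.array(d["world_from_camera"]);print(c,T.round(3).tolist(),d["vfov"],d["k1"])
    for q in("caddy_left_centre","tray","teapot","milk_jug","mug","glass_jar"):
        for r in regions_of(q,c)[:4]:
            print(q,round(r["score"],2),np.round(r["box"]).tolist())
s=read_state();print(s)
E
```

```text
scene [[-0.303, 0.67, -0.678, 1475.989], [0.953, 0.225, -0.204, 225.871], [0.016, -0.708, -0.706, 979.898], [0.0, 0.0, 0.0, 1.0]] 47.2723527150299 0.05641640145938436
caddy_left_centre 0.63 [415.0, 190.0, 42.0, 57.0]
tray 0.86 [122.0, 141.0, 148.0, 90.0]
teapot 0.9 [141.0, 140.0, 46.0, 52.0]
mug 0.74 [381.0, 246.0, 41.0, 37.0]
glass_jar 0.66 [312.0, 214.0, 48.0, 49.0]
top [[-0.017, -0.995, 0.094, 451.968], [-1.0, 0.016, -0.014, -54.373], [0.012, -0.095, -0.995, 1403.649], [0.0, 0.0, 0.0, 1.0]] 42.68099036539618 0.00906885156251604
caddy_left_centre 0.58 [94.0, 210.0, 43.0, 43.0]
tray 0.89 [308.0, 166.0, 151.0, 124.0]
teapot 0.21 [307.0, 165.0, 150.0, 126.0]
milk_jug 0.92 [331.0, 258.0, 34.0, 32.0]
mug 0.86 [119.0, 141.0, 42.0, 41.0]
glass_jar 0.59 [185.0, 140.0, 45.0, 49.0]
{'clock': 0.7, 'joints': array([ 1.51657803e+00,  3.84641269e-01,  7.92815092e-03, -1.82594465e-05,
       -1.19400980e+00, -2.58579350e-01]), 'joint_vel': array([ 0.00052656,  0.00089495,  0.00241292, -0.00173282, -0.00109853,
       -0.00127109]), 'joint_efforts': array([-2.80923496e-04, -3.91948950e+01,  1.88580751e+01,  4.18980181e+00,
       -2.26389038e-04, -6.04706813e-06]), 'position': array([192.3032776 , 594.66176088, 231.35589042]), 'ee_rot': array([ 9.87794090e-01, -1.55765318e-01, -1.21889320e-05, -3.56455191e-05]), 'contact_force': array([-1.06258262,  0.55846927, -0.47049848]), 'wrist_torque': array([0.00140234, 0.0483191 , 0.03943922]), 'gripper_width': 85.22198584140374}
```

```bash
python3 -c "
import cv2,numpy as np
print(cv2.imread('pics/top0.png').shape)"
```

```text
(420, 560, 3)
```

View pics/top0.png

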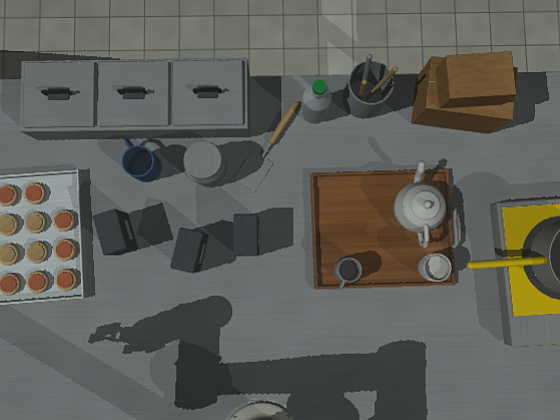

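View pics/scene0.png

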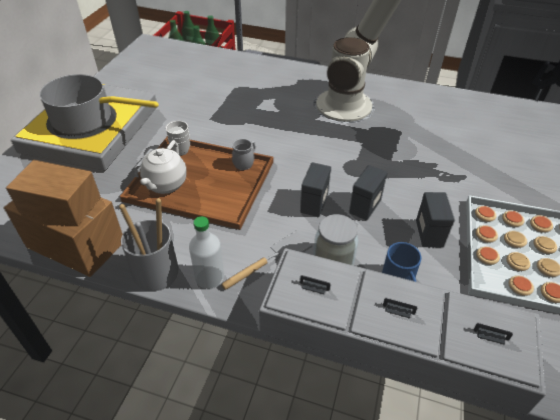

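The top view shows the three caddies at about (115,231), (190,250) and (246,235), and the tray spanning (308..459, 166..290) with its free space at the upper left. I'll zoom in on the caddies.

```bash
python3 - <<'E'
import cv2
im=cv2.imread('pics/top0.png')
a=im[200:280,85:275]
a=cv2.resize(a,None,fx=4.2,fy=4.2,interpolation=cv2.INTER_CUBIC)
a=cv2.convertScaleAbs(a,alpha=2.2)
b=im[160:296,300:470]; b=cv2.convertScaleAbs(cv2.resize(b,None,fx=1.7,fy=1.7),alpha=1.5)
import numpy as np
o=np.zeros((a.shape[0]+b.shape[0],a.shape[1],3),np.uint8);o[:a.shape[0]]=a;o[a.shape[0]:,:b.shape[1]]=b
cv2.imwrite('pics/crop.png',o);print(o.shape)
E
```

```text
(567, 798, 3)
```

View pics/crop.png

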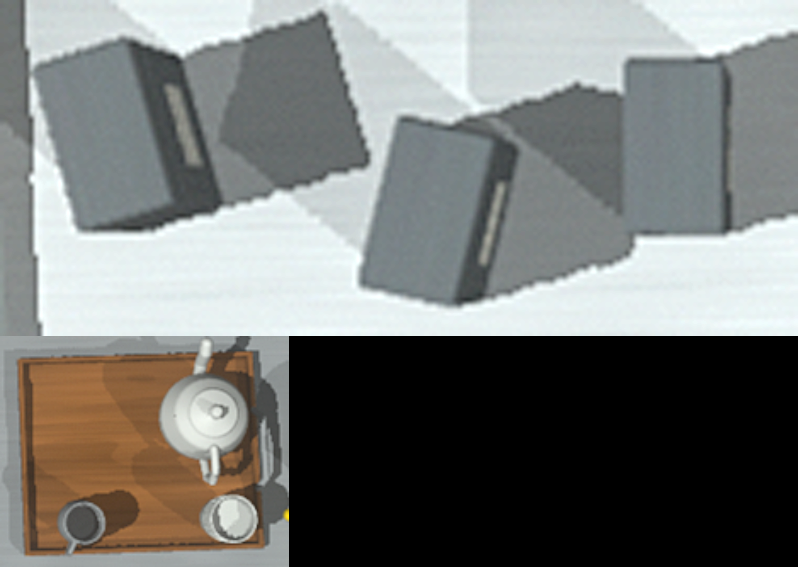

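```bash
python3 - <<'E'
from h import *
from scipy.optimize import least_squares
d=get_image("top")
def fit(px,L,W,z,x0):
    base=np.array([[L,W],[L,-W],[-L,-W],[-L,W]])/2
    def m(p):
        c,s=np.cos(p[2]),np.sin(p[2]);q=base@np.array([[c,s],[-s,c]])+p[:2]
        return np.c_[q,np.full(4,z)]
    r=least_squares(lambda p:(proj(d,m(p))-px).ravel(),x0)
    return r.x,np.abs(r.fun).max()
C={"L":[(35,68),(127,38),(170,212),(80,230)],"M":[(400,117),(498,147),(458,303),(360,287)],"R":[(626,58),(721,60),(724,233),(626,233)]}
for k,c in C.items():
    px=(np.array(c)+.0)/4.2+[85,200]-.4
    q=np.array([at(d,*p,110) for p in px]);print(k,q.round()[:,:2].tolist())
    x0=[*q.mean(0)[:2],0]
    print(k,*fit(px,100,58,110,x0))
px=(np.array([(19,358),(257,351),(265,543),(27,553)])-[0,336])/1.7+[300,160]-.2
q=np.array([at(d,*p,22) for p in px])
p,e=fit(px,300,360,22,[*q.mean(0)[:2],0]);print("tray",p,e)
c,s=np.cos(p[2]),np.sin(p[2])
print("space",p[:2]+[c*42-s*82,s*42+c*82])
r=regions_of("milk_jug","top")[0]["box"];print("jug",at(d,r[0]+r[2]/2,r[1]+14,70))
r=search_frame("mug","top")[0]["box"];print("mug",at(d,r[0]+r[2]/2,r[1]+r[3]/2,90))
r=search_frame("glass_jar","top")[0]["box"];print("jar",at(d,r[0]+r[2]/2,r[1]+r[3]/2,110))
print(at(d,426,207,120))
E
```

```text
L [[570.0, 392.0], [587.0, 340.0], [487.0, 314.0], [477.0, 365.0]]
L [5.30221871e+02 3.52692214e+02 2.61310644e-01] 1.2458195126480973
M [[539.0, 184.0], [521.0, 128.0], [432.0, 151.0], [442.0, 206.0]]
M [ 4.83567527e+02  1.67135771e+02 -2.41462840e-01] 1.8874433190701723
R [[571.0, 54.0], [569.0, -0.0], [469.0, -1.0], [470.0, 55.0]]
R [ 5.19782588e+02  2.71175835e+01 -7.21063157e-03] 0.8445722895379504
tray [ 5.37519956e+02 -3.23819903e+02  1.46187102e-02] 1.8163980635306416
space [ 578.31677693 -241.21470082]
jug [ 422.65661866 -224.60378602   70.        ]
mug [704.57357089 279.31573594  90.        ]
jar [691.7745735  120.71541129 110.        ]
[ 577.95285872 -409.07863088  120.        ]
```

>>> servo_tool(turn=[[0,0,0.0574],[0,0,0.0574],[0,0,0.0574],[0,0,0.0574],[0,0,0.0574]], dp=[[0.034,-0.024,0],[0.034,-0.024,0],[0.034,-0.024,0],[0.034,-0.024,0],[0.034,-0.024,0]], fingers=[0.0854,0.0854,0.0854,0.0854,0.0854])

```text
clock: 1.52
position: [364.4, 473.1, 231.3]
ee_rot: [1.0, -0.005, 0.0, -0.001]
contact_force: [-0.2, 1.0, -0.2]
gripper_width: 85.6
```

>>> servo_tool(turn=[[0,0,0.0574],[0,0,0.0574],[0,0,0.0574],[0,0,0.0574],[0,0,0.0574]], dp=[[0.034,-0.024,0],[0.034,-0.024,0],[0.034,-0.024,0],[0.034,-0.024,0],[0.034,-0.024,0]], fingers=[0.0854,0.0854,0.0854,0.0854,0.0854])

```text
clock: 2.15
position: [539.8, 348.7, 232.0]
ee_rot: [0.99, 0.143, 0.001, -0.001]
contact_force: [0.0, 0.2, -0.2]
gripper_width: 85.4
```

>>> servo_tool(turn=[[0,0,-0.026],[0,0,0],[0,0,0],[0,0,0],[0,0,0]], dp=[[-0.0095,0.004,-0.03],[0,0,-0.03],[0,0,-0.02],[0,0,0],[0,0,0]], fingers=[0.0854,0.0854,0.0854,0.0854,0.0854])

```text
clock: 2.78
position: [534.0, 350.4, 151.1]
ee_rot: [0.992, 0.127, 0.002, -0.002]
contact_force: [0.1, -0.1, -0.0]
gripper_width: 85.4
```

```bash
python3 - <<'E'
from h import *
s=read_state();print(s["position"],s["ee_rot"])
d=get_image("scene");save(d,"s1")
# overlay left caddy model & others
im=d["img"][:,:,::-1].copy()
for x,y,a in((530,353,.261),(483.6,167,-.241),(520,27,-.007)):
    c,s_=np.cos(a),np.sin(a)
    for z in(0,110):
        q=np.array([[50,29],[50,-29],[-50,-29],[-50,29]])@np.array([[c,s_],[-s_,c]])+[x,y]
        p=proj(d,np.c_[q,np.full(4,z)])
        cv2.polylines(im,[np.round(p*8).astype(np.int32)],True,(0,255,0) if z else (0,0,255),1,cv2.LINE_AA,3)
cv2.imwrite("pics/s1.png",cv2.resize(im[130:270,270:480],None,fx=3.6,fy=3.6,interpolation=cv2.INTER_CUBIC))
E
```

```text
[533.95374693 350.41016726 151.10108464] [ 0.99187979  0.12714689  0.00227618 -0.00172643]
```

View pics/s1.png

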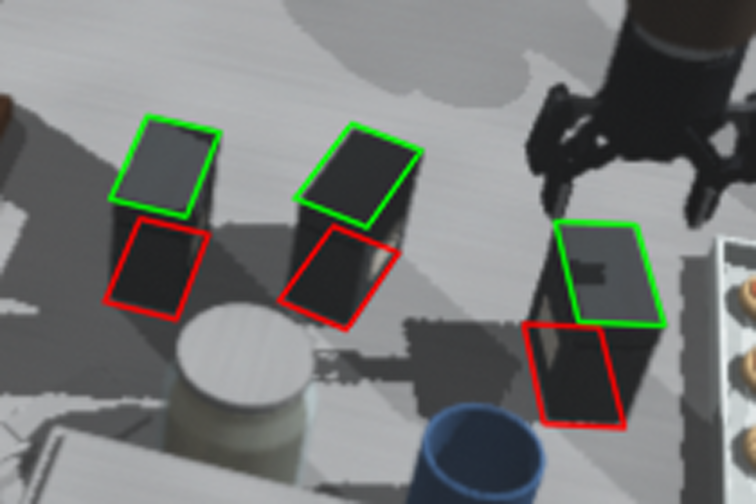

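The model outlines match all three caddies: the tops are at crop px (165,165), (360,175) and (610,275). Descending on the left one.

>>> servo_tool(turn=[[0,0,0],[0,0,0],[0,0,0],[0,0,0],[0,0,0]], dp=[[-0.004,0.0025,0],[0,0,-0.03],[0,0,-0.03],[0,0,-0.025],[0,0,-0.01]], fingers=[0.0854,0.0854,0.0854,0.0854,0.0854])

```text
clock: 3.45
position: [531.4, 356.7, 60.6]
ee_rot: [0.992, 0.128, 0.008, -0.006]
contact_force: [0.5, 0.0, 1.3]
gripper_width: 85.4
```

>>> servo_tool(turn=[[0,0,0],[0,0,0],[0,0,0],[0,0,0],[0,0,0]], dp=[[0,0,0],[0,0,0],[0,0,0],[0,0,0],[0,0,0]], fingers=[0.0854,0.045,0.045,0.045,0.045])

```text
clock: 4.08
position: [532.1, 357.7, 63.4]
ee_rot: [0.992, 0.128, 0.009, -0.007]
contact_force: [0.6, -0.3, -2.8]
gripper_width: 57.6
```

>>> servo_tool(turn=[[0,0,0],[-0.008,0.008,0],[-0.008,0.008,0],[0,0,0],[0,0,0]], dp=[[0,0,0.015],[0,0,0.02],[0,0,0.02],[0,0,0],[0,0,0]], fingers=[0.045,0.045,0.045,0.045,0.045])

```text
clock: 4.7
position: [531.6, 357.4, 121.6]
ee_rot: [0.992, 0.128, -0.0, -0.0]
contact_force: [0.6, 0.0, -2.4]
gripper_width: 57.7
```

>>> servo_tool(turn=[[0,0,0],[0,0,0],[0,0,0],[0,0,0],[0,0,0]], dp=[[0,0,0],[0,0,0],[0,0,0],[0,0,0],[0,0,0]], fingers=[0.045,0.045,0.045,0.045,0.045])

```text
clock: 5.32
position: [530.5, 356.4, 119.1]
ee_rot: [0.992, 0.128, -0.002, 0.001]
contact_force: [0.4, -0.1, -2.5]
gripper_width: 57.9
```

```bash
cat > st.py <<'E'
from h import *
from scipy.spatial.transform import Rotation as R
import sys
F=[]
for _ in range(4):
    get_image("top") if len(sys.argv)>2 else None
    F.append(read_state()["contact_force"])
s=read_state();r=R.from_quat(s["ee_rot"]);y=np.arctan2(*r.apply([1,0,0])[1::-1])
print("t",round(s["clock"],2),"pos",s["position"].round(1),"F",np.mean(F,0).round(2),"w",round(s["gripper_width"],1),"yaw",y.round(3))
yd=float(sys.argv[1]); Rd=R.from_euler("z",yd)*R.from_quat([1,0,0,0])
print("turn to upright",(Rd*r.inv()).as_rotvec().round(4))
E
python3 st.py .261 1
```

```text
t 5.53 pos [530.6 356.5 119.3] F [ 0.05  0.24 -2.13] w 57.8 yaw 0.256
turn to upright [ 0.0025 -0.0033  0.0045]
```

Left weighs about 2.3 N, so it is light. Putting it back.

>>> servo_tool(turn=[[0.002,-0.003,0.004],[0,0,0],[0,0,0],[0,0,0],[0,0,0]], dp=[[0,0,-0.02],[0,0,-0.02],[0,0,-0.01],[0,0,-0.002],[0,0,0]], fingers=[0.045,0.045,0.045,0.045,0.045])

```text
clock: 6.15
position: [531.7, 357.4, 67.8]
ee_rot: [0.991, 0.13, 0.002, -0.001]
contact_force: [-0.9, 0.1, -2.5]
gripper_width: 57.9
```

```bash
python3 st.py .261
```

```text
t 6.15 pos [531.7 357.4  67.8] F [-0.87  0.08 -2.49] w 57.9 yaw 0.261
turn to upright [-0.002   0.0029 -0.0002]
```

>>> servo_tool(turn=[[-0.002,0.003,0],[0,0,0],[0,0,0],[0,0,0],[0,0,0]], dp=[[0,0,-0.003],[0,0,-0.002],[0,0,-0.001],[0,0,0],[0,0,0]], fingers=[0.045,0.045,0.045,0.045,0.045])

```text
clock: 6.78
position: [532.6, 358.3, 64.0]
ee_rot: [0.991, 0.13, 0.002, -0.001]
contact_force: [0.4, -0.4, -2.1]
gripper_width: 57.8
```

```bash
python3 st.py .261
```

```text
t 6.78 pos [532.6 358.3  64. ] F [ 0.39 -0.35 -2.05] w 57.8 yaw 0.262
turn to upright [-0.0026  0.0027 -0.0006]
```

>>> servo_tool(turn=[[0,0,0],[0,0,0],[0,0,0],[0,0,0],[0,0,0]], dp=[[0,0,-0.001],[0,0,-0.001],[0,0,-0.001],[0,0,-0.001],[0,0,0]], fingers=[0.045,0.045,0.045,0.045,0.045])

```text
clock: 7.4
position: [532.6, 358.2, 63.9]
ee_rot: [0.991, 0.131, 0.002, -0.001]
contact_force: [-0.5, -0.6, -0.3]
gripper_width: 58.0
```

Force is back to ~0, so it stands. I'll release and rise.

>>> servo_tool(turn=[[0,0,0],[0,0,0],[0,0,0],[0,0,0],[0,0,0]], dp=[[0,0,0],[0,0,0],[0,0,0.005],[0,0,0.03],[0,0,0.04]], fingers=[0.0854,0.0854,0.0854,0.0854,0.0854])

```text
clock: 8.02
position: [532.1, 357.4, 136.7]
ee_rot: [0.991, 0.131, -0.0, 0.001]
contact_force: [0.3, 0.8, 0.7]
gripper_width: 85.5
```

>>> servo_tool(turn=[[0,0,0],[0,0,-0.1],[0,0,-0.1],[0,0,-0.1],[0,0,-0.1]], dp=[[0,0,0.045],[-0.01,-0.04,0],[-0.01,-0.04,0],[-0.01,-0.04,0],[-0.01,-0.04,0]], fingers=[0.0854,0.0854,0.0854,0.0854,0.0854])

```text
clock: 8.65
position: [494.1, 197.7, 189.2]
ee_rot: [0.997, -0.073, 0.006, -0.002]
contact_force: [0.2, 0.3, 0.1]
gripper_width: 85.1
```

```bash
python3 st.py -.241
```

```text
t 8.65 pos [494.1 197.7 189.2] F [0.23 0.28 0.13] w 85.1 yaw -0.146
turn to upright [-0.0033  0.0127 -0.0954]
```

>>> servo_tool(turn=[[-0.003,0.013,-0.09],[0,0,0],[0,0,0],[0,0,0],[0,0,0]], dp=[[-0.01,-0.027,-0.01],[0,0,-0.03],[0,0,0],[0,0,0],[0,0,0]], fingers=[0.0854,0.0854,0.0854,0.0854,0.0854])

```text
clock: 9.28
position: [485.2, 168.7, 153.4]
ee_rot: [0.993, -0.12, 0.003, -0.003]
contact_force: [0.1, 0.5, 0.1]
gripper_width: 85.2
```

```bash
python3 st.py -.241
```

```text
t 9.28 pos [485.2 168.7 153.4] F [0.13 0.51 0.14] w 85.2 yaw -0.241
turn to upright [-0.0045  0.0071 -0.0001]
```

>>> servo_tool(turn=[[-0.0045,0.007,0],[0,0,0],[0,0,0],[-0.006,0.006,0],[0,0,0]], dp=[[-0.001,-0.001,-0.02],[0,-0.001,-0.03],[-0.001,-0.001,-0.025],[0,-0.001,-0.015],[0,0,0]], fingers=[0.0854,0.0854,0.0854,0.0854,0.0854])

```text
clock: 9.9
position: [487.2, 168.5, 65.8]
ee_rot: [0.993, -0.118, 0.002, 0.0]
contact_force: [-0.2, -0.0, 1.3]
gripper_width: 85.2
```

```bash
python3 st.py -.241
```

```text
t 9.9 pos [487.2 168.5  65.8] F [-0.17 -0.03  1.31] w 85.2 yaw -0.237
turn to upright [ 0.0007  0.0035 -0.0039]
```

>>> servo_tool(turn=[[0.001,0.003,-0.004],[0,0,0],[0,0,0],[0,0,0],[0,0,0]], dp=[[-0.003,-0.001,-0.003],[0,0,0],[0,0,-0.001],[0,0,0],[0,0,0]], fingers=[0.0854,0.045,0.045,0.045,0.045])

```text
clock: 10.52
position: [486.1, 169.2, 64.5]
ee_rot: [0.993, -0.12, 0.003, -0.002]
contact_force: [0.6, 0.1, -1.6]
gripper_width: 57.5
```

>>> servo_tool(turn=[[0,0,0],[0,0,0],[0,0,0],[0,0,0],[0,0,0]], dp=[[0,0,0.015],[0,0,0.02],[0,0,0.02],[0,0,0],[0,0,0]], fingers=[0.045,0.045,0.045,0.045,0.045])

```text
clock: 11.15
position: [480.7, 166.0, 118.1]
ee_rot: [0.993, -0.122, -0.003, 0.001]
contact_force: [0.8, 0.2, -6.5]
gripper_width: 57.6
```

>>> servo_tool(turn=[[0,0,0],[0,0,0],[0,0,0],[0,0,0],[0,0,0]], dp=[[0,0,0],[0,0,0],[0,0,0],[0,0,0],[0,0,0]], fingers=[0.045,0.045,0.045,0.045,0.045])

```text
clock: 11.78
position: [479.3, 165.1, 115.6]
ee_rot: [0.993, -0.122, -0.005, 0.003]
contact_force: [0.4, -0.6, -6.1]
gripper_width: 57.3
```

```bash
python3 st.py -.241 1
```

```text
t 11.97 pos [479.3 165.1 115.7] F [ 0.15  0.57 -6.51] w 57.5 yaw -0.245
turn to upright [ 0.0037 -0.0106  0.0035]
```

Middle weighs about 6.4 N, so it is the full one. Putting it back before lifting the right one.

>>> servo_tool(turn=[[0.004,-0.01,0.003],[0,0,0],[0,0,0],[0,0,0],[0,0,0]], dp=[[0.004,0.002,-0.015],[0,0,-0.02],[0,0,-0.008],[0,0,0],[0,0,0]], fingers=[0.045,0.045,0.045,0.045,0.045])

```text
clock: 12.6
position: [484.9, 168.0, 73.4]
ee_rot: [0.993, -0.12, 0.002, -0.001]
contact_force: [-0.5, 0.3, -6.2]
gripper_width: 57.3
```

```bash
python3 st.py -.241
```

```text
t 12.6 pos [484.9 168.   73.4] F [-0.51  0.34 -6.22] w 57.3 yaw -0.241
turn to upright [-0.0021  0.0034 -0.0005]
```

>>> servo_tool(turn=[[-0.002,0.003,0],[0,0,0],[0,0,0],[0,0,0],[0,0,0]], dp=[[0,0,-0.005],[0,0,-0.003],[0,0,-0.002],[0,0,-0.001],[0,0,-0.001]], fingers=[0.045,0.045,0.045,0.045,0.045])

```text
clock: 13.22
position: [485.8, 168.7, 64.5]
ee_rot: [0.993, -0.119, 0.001, -0.001]
contact_force: [-4.3, 0.1, 6.7]
gripper_width: 57.3
```

>>> servo_tool(turn=[[0,0,0],[0,0,0],[0,0,0],[0,0,0],[0,0,0]], dp=[[0,0,0.001],[0,0,0],[0,0,0.005],[0,0,0.03],[0,0,0.04]], fingers=[0.0854,0.0854,0.0854,0.0854,0.0854])

```text
clock: 13.85
position: [487.3, 169.2, 141.3]
ee_rot: [0.993, -0.119, 0.002, -0.001]
contact_force: [1.0, 0.5, -0.5]
gripper_width: 85.3
```

>>> servo_tool(turn=[[0,0,0],[0,0,0.07],[0,0,0.07],[0,0,0.07],[0,0,0]], dp=[[0,0,0.035],[0.011,-0.045,0],[0.011,-0.045,0],[0.011,-0.045,0],[0,0,0]], fingers=[0.0854,0.0854,0.0854,0.0854,0.0854])

```text
clock: 14.48
position: [525.0, 32.7, 184.2]
ee_rot: [1.0, -0.009, 0.009, -0.005]
contact_force: [0.0, -0.0, -0.7]
gripper_width: 85.3
```

```bash
python3 st.py -.007
```

```text
t 14.47 pos [525.   32.7 184.2] F [ 0.03 -0.   -0.67] w 85.3 yaw -0.017
turn to upright [-0.0094  0.018   0.0103]
```

>>> servo_tool(turn=[[-0.0095,0.018,0.01],[0,0,0],[0,0,0],[-0.004,0.004,0],[0,0,0]], dp=[[-0.006,-0.006,-0.02],[0,0,-0.02],[0,0,-0.01],[0,0,0],[0,0,0]], fingers=[0.0854,0.0854,0.0854,0.0854,0.0854])

```text
clock: 15.1
position: [517.0, 28.1, 130.2]
ee_rot: [1.0, -0.002, -0.004, 0.003]
contact_force: [-0.2, 0.1, 0.7]
gripper_width: 85.6
```

```bash
python3 st.py -.007
```

```text
t 15.1 pos [517.   28.1 130.2] F [-0.24  0.07  0.75] w 85.6 yaw -0.004
turn to upright [ 0.0057 -0.0083 -0.0035]
```

>>> servo_tool(turn=[[0.0055,-0.008,-0.003],[0,0,0],[-0.004,0.004,0],[-0.003,0.003,0],[0,0,0]], dp=[[0.002,-0.001,-0.02],[0,0,-0.025],[0,0,-0.02],[0,0,-0.003],[0,0,0]], fingers=[0.0854,0.0854,0.0854,0.0854,0.0854])

```text
clock: 15.72
position: [522.4, 29.2, 64.6]
ee_rot: [1.0, -0.002, 0.001, 0.002]
contact_force: [-0.5, -0.2, 0.1]
gripper_width: 85.5
```

```bash
python3 st.py -.007
```

```text
t 15.72 pos [522.4  29.2  64.6] F [-0.48 -0.23  0.14] w 85.5 yaw -0.004
turn to upright [ 0.0049  0.0018 -0.0034]
```

>>> servo_tool(turn=[[0.005,0.002,-0.003],[0,0,0],[0,0,0],[0,0,0],[0,0,0]], dp=[[-0.002,-0.001,-0.002],[0,0,0],[0,0,0],[0,0,0],[0,0,0]], fingers=[0.0854,0.045,0.045,0.045,0.045])

```text
clock: 16.35
position: [521.5, 28.6, 64.7]
ee_rot: [1.0, -0.003, 0.002, -0.001]
contact_force: [0.8, 1.0, -0.9]
gripper_width: 57.2
```

>>> servo_tool(turn=[[0,0,0],[0,0,0],[0,0,0],[0,0,0],[0,0,0]], dp=[[0,0,0.015],[0,0,0.02],[0,0,0.02],[0,0,0],[0,0,0]], fingers=[0.045,0.045,0.045,0.045,0.045])

```text
clock: 16.98
position: [520.2, 28.2, 122.4]
ee_rot: [1.0, -0.004, 0.001, -0.001]
contact_force: [-0.2, 0.2, -2.3]
gripper_width: 57.1
```

>>> servo_tool(turn=[[0,0,0],[0,0,0],[0,0,0],[0,0,0],[0,0,0]], dp=[[0,0,0],[0,0,0],[0,0,0],[0,0,0],[0,0,0]], fingers=[0.045,0.045,0.045,0.045,0.045])

```text
clock: 17.6
position: [518.9, 27.9, 120.2]
ee_rot: [1.0, -0.004, -0.001, -0.0]
contact_force: [0.4, 0.7, -2.1]
gripper_width: 57.5
```

```bash
python3 st.py -.007 1
```

```text
t 17.8 pos [518.9  27.9 120.3] F [-0.03 -0.04 -1.98] w 57.2 yaw -0.008
turn to upright [-0.0006 -0.0024  0.0005]
```

Right weighs about 2.1 N, so it is light, and the middle is confirmed as the full one. Putting the right one back.

>>> servo_tool(turn=[[0,-0.002,0],[0,0,0],[0,0,0],[0,0,0],[0,0,0]], dp=[[0.001,0,-0.02],[0,0,-0.02],[0,0,-0.01],[0,0,-0.001],[0,0,0]], fingers=[0.045,0.045,0.045,0.045,0.045])

```text
clock: 18.42
position: [521.5, 28.2, 69.6]
ee_rot: [1.0, -0.003, 0.002, -0.001]
contact_force: [0.3, 0.5, -2.2]
gripper_width: 57.4
```

>>> servo_tool(turn=[[0,0,0],[0,0,0],[0,0,0],[0,0,0],[0,0,0]], dp=[[0,0,-0.002],[0,0,-0.002],[0,0,-0.001],[0,0,-0.001],[0,0,-0.001]], fingers=[0.045,0.045,0.045,0.045,0.045])

```text
clock: 19.05
position: [522.8, 28.6, 64.7]
ee_rot: [1.0, -0.003, 0.004, -0.001]
contact_force: [-2.2, 0.3, 8.6]
gripper_width: 57.4
```

>>> servo_tool(turn=[[0,0,0],[0,0,0],[0,0,0],[0,0,0],[0,0,0]], dp=[[0,0,0.001],[0,0,0],[0,0,0.005],[0,0,0.03],[0,0,0.04]], fingers=[0.0854,0.0854,0.0854,0.0854,0.0854])

```text
clock: 19.68
position: [521.6, 28.1, 140.6]
ee_rot: [1.0, -0.003, 0.001, -0.0]
contact_force: [1.2, 0.1, -0.0]
gripper_width: 85.5
```

>>> servo_tool(turn=[[0,0,0],[0,0,-0.078],[0,0,-0.078],[0,0,-0.078],[0,0,0]], dp=[[0,0,0.035],[-0.012,0.045,0],[-0.012,0.045,0],[-0.012,0.045,0],[0,0,0]], fingers=[0.0854,0.0854,0.0854,0.0854,0.0854])

```text
clock: 20.3
position: [487.3, 167.1, 183.1]
ee_rot: [0.992, -0.125, 0.007, -0.003]
contact_force: [0.7, 0.4, -0.0]
gripper_width: 85.5
```

```bash
python3 st.py -.241
```

```text
t 20.3 pos [487.3 167.1 183.1] F [ 0.65  0.42 -0.03] w 85.5 yaw -0.25
turn to upright [-0.0033  0.0146  0.0088]
```

>>> servo_tool(turn=[[-0.003,0.014,0.009],[0,0,0],[0,0,0],[-0.004,0.004,0],[0,0,0]], dp=[[-0.003,0.002,-0.02],[0,0,-0.02],[0,0,-0.01],[0,0,0],[0,0,0]], fingers=[0.0854,0.0854,0.0854,0.0854,0.0854])

```text
clock: 20.92
position: [483.6, 166.0, 128.9]
ee_rot: [0.993, -0.121, -0.004, 0.003]
contact_force: [-0.6, -0.4, 0.3]
gripper_width: 85.4
```

```bash
python3 st.py -.241
```

```text
t 20.93 pos [483.6 166.  128.9] F [-0.55 -0.41  0.34] w 85.4 yaw -0.243
turn to upright [ 0.0058 -0.008   0.0018]
```

>>> servo_tool(turn=[[0.006,-0.008,0.002],[0,0,0],[-0.004,0.004,0],[-0.003,0.003,0],[0,0,0]], dp=[[0,0.001,-0.02],[0,0,-0.025],[0,0,-0.02],[0,0,-0.002],[0,0,0]], fingers=[0.0854,0.0854,0.0854,0.0854,0.0854])

```text
clock: 21.55
position: [487.0, 168.1, 64.2]
ee_rot: [0.993, -0.12, 0.001, 0.001]
contact_force: [-0.3, 0.4, -0.1]
gripper_width: 85.3
```

>>> servo_tool(turn=[[0,0,0],[0,0,0],[0,0,0],[0,0,0],[0,0,0]], dp=[[0,0,0],[0,0,0],[0,0,0],[0,0,0],[0,0,0]], fingers=[0.0854,0.045,0.045,0.045,0.045])

```text
clock: 22.18
position: [488.2, 168.9, 66.6]
ee_rot: [0.993, -0.12, 0.002, -0.001]
contact_force: [0.7, 0.2, -0.2]
gripper_width: 57.7
```

```bash
python3 st.py -.241
```

```text
t 22.18 pos [488.2 168.9  66.6] F [ 0.69  0.17 -0.24] w 57.7 yaw -0.241
turn to upright [-0.0008  0.0051 -0.0004]
```

>>> servo_tool(turn=[[0,0.005,0],[0,0,0],[0,0,0],[0,0,0],[0,0,0]], dp=[[0,0,0.015],[0,0,0.03],[0,0,0.04],[0,0,0.04],[0,0,0.03]], fingers=[0.045,0.045,0.045,0.045,0.045])

```text
clock: 22.8
position: [478.6, 164.3, 214.9]
ee_rot: [0.992, -0.123, -0.012, 0.007]
contact_force: [0.9, -0.3, -6.7]
gripper_width: 57.6
```

>>> servo_tool(turn=[[0,0,0.03],[0,0,0.03],[0,0,0.03],[0,0,0.03],[0,0,0.03]], dp=[[0.005,-0.02,0],[0.009,-0.038,0],[0.009,-0.038,0],[0.009,-0.038,0],[0.009,-0.038,0]], fingers=[0.045,0.045,0.045,0.045,0.045])

```text
clock: 23.42
position: [514.3, -10.0, 209.2]
ee_rot: [0.999, -0.044, -0.018, 0.006]
contact_force: [0.5, -0.6, -7.0]
gripper_width: 57.0
```

```bash
python3 st.py .015
```

```text
t 23.43 pos [514.3 -10.  209.2] F [ 0.51 -0.57 -7.  ] w 57.0 yaw -0.089
turn to upright [ 0.0132 -0.0368  0.1033]
```

>>> servo_tool(turn=[[0.007,-0.018,0.02],[0.006,-0.018,0.02],[0,0,0.02],[0,0,0.02],[0,0,0.02]], dp=[[0.012,-0.038,0],[0.012,-0.038,0],[0.012,-0.038,0],[0.012,-0.038,0],[0.01,-0.03,0]], fingers=[0.045,0.045,0.045,0.045,0.045])

```text
clock: 24.05
position: [565.4, -196.8, 197.9]
ee_rot: [1.0, 0.005, -0.011, -0.004]
contact_force: [1.2, -0.0, -6.3]
gripper_width: 57.1
```

```bash
python3 st.py .015
```

```text
t 24.05 pos [ 565.4 -196.8  197.9] F [ 1.19 -0.04 -6.34] w 57.1 yaw 0.011
turn to upright [-0.0073 -0.023   0.0045]
```

>>> servo_tool(turn=[[-0.007,-0.023,0.004],[0,0,0],[0,0,0],[0,0,0],[0,0,0]], dp=[[0.009,-0.025,0],[0.008,-0.015,-0.01],[0,0,-0.01],[0,0,-0.01],[0,0,0]], fingers=[0.045,0.045,0.045,0.045,0.045])

```text
clock: 24.68
position: [577.9, -236.7, 156.4]
ee_rot: [1.0, 0.005, -0.009, -0.004]
contact_force: [0.1, 0.5, -6.8]
gripper_width: 57.8
```

```bash
python3 st.py .015; python3 - <<'E'
from h import *
d=get_image("top");save(d,"t2")
cv2.imwrite("pics/t2.png",cv2.resize(d["img"][120:320,60:480,::-1],None,fx=1.9,fy=1.9))
E
```

```text
t 24.68 pos [ 577.9 -236.7  156.4] F [ 0.07  0.48 -6.78] w 57.8 yaw 0.01
turn to upright [-0.0081 -0.0174  0.0051]
```

View pics/t2.png

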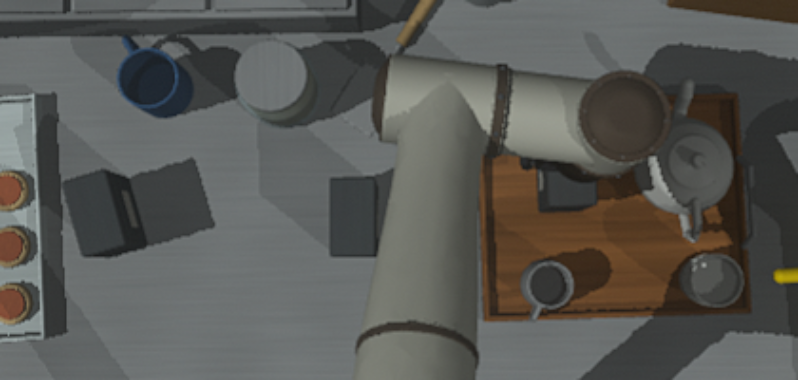

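The view shows the held caddy over the free space (crop ~(567,190)), clear of the teapot and the jug. The two light ones stand at (105,215) and (353,215). I'll lower it.

>>> servo_tool(turn=[[-0.008,-0.017,0.005],[0,0,0],[-0.004,0,0],[-0.004,0,0],[0,0,0]], dp=[[0.003,-0.003,-0.015],[0,0,-0.015],[0,0,-0.015],[0,0,-0.005],[0,0,0]], fingers=[0.045,0.045,0.045,0.045,0.045])

```text
clock: 25.35
position: [582.9, -238.4, 107.4]
ee_rot: [1.0, 0.009, 0.002, 0.005]
contact_force: [-0.8, -0.8, -5.2]
gripper_width: 57.5
```

```bash
python3 st.py .015
```

```text
t 25.35 pos [ 582.9 -238.4  107.4] F [-0.79 -0.78 -5.23] w 57.5 yaw 0.018
turn to upright [ 0.0103  0.0049 -0.0034]
```

>>> servo_tool(turn=[[0.01,0.005,-0.003],[0,0,0],[0,0,0],[0,0,0],[0,0,0]], dp=[[-0.001,-0.002,-0.01],[0,0,-0.01],[0,0,-0.005],[0,0,-0.001],[0,0,0]], fingers=[0.045,0.045,0.045,0.045,0.045])

```text
clock: 25.98
position: [582.6, -241.0, 80.4]
ee_rot: [1.0, 0.008, 0.001, 0.0]
contact_force: [0.9, 0.3, -6.5]
gripper_width: 57.0
```

```bash
python3 st.py .015
```

```text
t 25.98 pos [ 582.6 -241.    80.4] F [ 0.93  0.33 -6.52] w 57.0 yaw 0.015
turn to upright [ 0.0002  0.0013 -0.0001]
```

>>> servo_tool(turn=[[0,0,0],[0,0,0],[0,0,0],[0,0,0],[0,0,0]], dp=[[0,0,-0.003],[0,0,-0.002],[0,0,-0.001],[0,0,-0.001],[0,0,-0.001]], fingers=[0.045,0.045,0.045,0.045,0.045])

```text
clock: 26.6
position: [583.2, -241.0, 72.8]
ee_rot: [1.0, 0.008, 0.002, 0.0]
contact_force: [-0.3, -1.0, -6.5]
gripper_width: 57.3
```

>>> servo_tool(turn=[[0,0,0],[0,0,0],[0,0,0],[0,0,0],[0,0,0]], dp=[[0,0,-0.001],[0,0,-0.001],[0,0,-0.001],[0,0,0],[0,0,0]], fingers=[0.045,0.045,0.045,0.045,0.045])

```text
clock: 27.22
position: [583.3, -241.1, 72.6]
ee_rot: [1.0, 0.008, 0.002, 0.001]
contact_force: [-1.8, 1.2, -0.5]
gripper_width: 57.3
```

Unloaded onto the tray floor. I'll release and retreat upward, then back towards the robot.

>>> servo_tool(turn=[[0,0,0],[0,0,0],[0,0,0],[0,0,0],[0,0,0]], dp=[[0,0,-0.001],[0,0,0],[0,0,0.005],[0,0,0.03],[0,0,0.04]], fingers=[0.0854,0.0854,0.0854,0.0854,0.0854])

```text
clock: 27.85
position: [584.9, -242.0, 147.2]
ee_rot: [1.0, 0.009, 0.002, 0.002]
contact_force: [0.5, -1.0, 0.2]
gripper_width: 85.7
```

>>> servo_tool(turn=[[0,0,0],[0,0,0],[0,0,0],[0,0,0],[0,0,0]], dp=[[0,0,0.04],[0,0,0.04],[-0.02,0.04,0.03],[-0.03,0.05,0],[-0.03,0.05,0]], fingers=[0.0854,0.0854,0.0854,0.0854,0.0854])

```text
clock: 28.48
position: [507.6, -102.3, 267.4]
ee_rot: [1.0, 0.006, 0.01, 0.003]
contact_force: [0.3, 1.6, 0.3]
gripper_width: 85.3
```

>>> servo_tool(turn=[[0,0,0],[0,0,0],[0,0,0],[0,0,0],[0,0,0]], dp=[[-0.03,0.05,0.01],[-0.03,0.05,0],[0,0.05,0],[0,0,0],[0,0,0]], fingers=[0.0854,0.0854,0.0854,0.0854,0.0854])

```text
clock: 29.1
position: [444.6, 53.9, 282.8]
ee_rot: [1.0, 0.009, 0.016, 0.001]
contact_force: [-0.4, -0.6, -0.4]
gripper_width: 85.5
```

```bash
python3 st.py .015; python3 - <<'E'
from h import *
d=get_image("top");im=d["img"][:,:,::-1].copy()
def draw(x,y,a,L,W,z,col):
    c,s=np.cos(a),np.sin(a)
    q=np.array([[L,W],[L,-W],[-L,-W],[-L,W]])/2@np.array([[c,s],[-s,c]])+[x,y]
    cv2.polylines(im,[np.round(proj(d,np.c_[q,np.full(4,z)])*8).astype(np.int32)],True,col,1,cv2.LINE_AA,3)
for x,y,a in((530,353,.261),(520,27,-.007)): draw(x,y,a,100,58,110,(0,255,0))
draw(578.3,-241.2,.015,100,58,116,(0,255,0)); draw(537.5,-323.8,.015,300,360,22,(0,255,255))
cv2.imwrite("pics/t3.png",cv2.resize(im[120:320,60:480],None,fx=1.9,fy=1.9,interpolation=cv2.INTER_CUBIC))
E
```

```text
t 29.1 pos [444.6  53.9 282.8] F [-0.37 -0.55 -0.44] w 85.5 yaw 0.018
turn to upright [ 0.0022  0.0325 -0.0025]
```

View pics/t3.png

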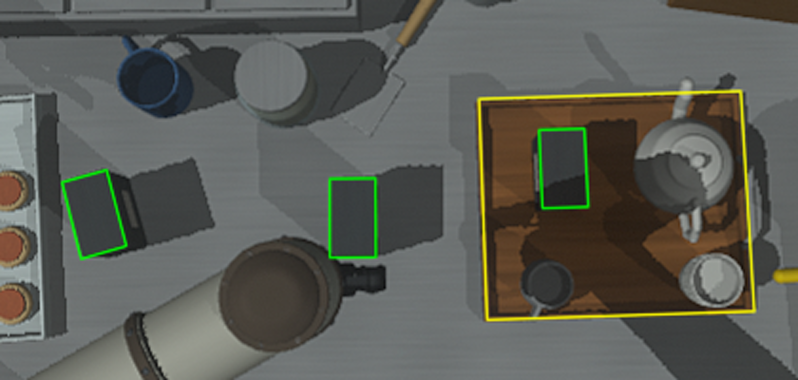

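The caddy on the tray (crop (563,168)) matches the target outline. The left (95,215) and right (353,217) caddies match their starting outlines, and the other things look unmoved.

```bash
python3 -c "from bench import *;print(job_done())"
```

```text
the job is handed in; nothing more can be done
None
```

The job is handed in at about 29 s of the 70 s allowed; the hand-in reports no verdict.

- **Weighing:** I lifted each caddy about 50 mm, left to right, and set each one back before lifting the next. Left weighed about 2.3 N, middle about 6.4 N and right about 2.1 N, so the middle one is the full caddy.
- **Placing:** The middle caddy now stands in the tray's free space, square to the tray. The wrist force fell to about zero before I released it.
- **Last checks:** In the final top picture, the placed caddy matched the outline of the target spot, and the two light ones matched their starting outlines. The other things looked unmoved, and the arm was clear of everything. No check failed or disagreed.

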